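# Set the dose drum and draw one charge on the bench dispenser

## Task

Set the bench dispenser to dose 7: turn the finned wheel beside the housing until the 7 stands centred in the small window on top, and leave it there. Then draw one charge: pull the sprung plate at the end of the plunger out to its stop, hold it there for about half a second, and let it go back fully home, with the 7 still in the window. Do not knock about the glassware and boxes standing about.

Things in the scene. Friction and masses are not known exactly. Their poses are not given: they have to be found in the camera images.
- dispenser: Bench dispenser, fixed; base 200 (x) x 225 (y) x 15 mm. Origin on the bench under the middle of the white housing (150 mm in x, y -27 to 27 mm, top 175 mm up), which hides the number drum. x away from the robot, y towards the finned wheel, plunger to -y. Beyond the wheel a bearing cheek, y 83 to 93 mm, 50 mm long, 123 mm high. Barrel on the -y side, end block's outer face at y -115 mm, 77 mm high
- window (a point): centre of the window in the housing's top, 175 mm up, axes as the dispenser's. Opening 36 mm square. Black numerals 25 mm high, 21 mm wide, on the white drum 13 mm below it, the top of each numeral towards +x
- wheel_centre (a point): centre of the grey finned wheel on its level axle (along y), 100 mm up, 52.5 mm to +y of the dispenser's origin; fixed, axes as the dispenser's. Hub radius 45 mm; six straight radial fins 60 degrees apart, 5 mm thick, 45 mm wide (y 30 to 75 mm of the dispenser), tips 78 mm from the axle. The upper fins are open to a push from above
- drum (a joint): angle (rad) of number drum and finned wheel, one part. Grows when the wheel's top moves to +x, bringing higher numbers. Number n is centred at n x 0.6283 (7: 4.398). End stops at 0 and 5.65 (number 9), no way round. A fin points straight up at each multiple of 1.0472 from 0. Friction of 0.22 N m holds it where it is left; it does not coast. Starts between about 2 and 4
- plunger (a joint): how far the plunger is drawn (m): 0 home, 0.050 at its stop; it slides to the dispenser's -y. A spring takes it home when let go: 2.7 N at home, 7.2 N at the stop
- pull_plate (a point): middle of the top edge of the aluminium pull plate on the plunger's end; moves with it, axes as the dispenser's. Plate 80 mm (x) x 10 mm thick (y), 20 to 110 mm above the bench. Between its inner face (5 mm to +y of this point) and the end block is a 55 mm gap when home, crossed only by the plunger rod and spring (22 mm across, its top 56 mm above the bench)
- beaker: Bystander, loose: glass beaker, 72 mm across, 95 mm high, under the dispenser's outlet tube on the robot's side (tube tip 112 mm up). Origin: centre of its underside
- bottle: Bystander, loose: glass reagent bottle with blue cap, 66 mm across, 130 mm high, standing behind the dispenser. Origin: centre of its underside
- tip_box: Bystander, loose: low grey box with clear lid, 87 x 117 mm, 63 mm high, beyond the pull plate. Origin: centre of its underside
- dish: Bystander, loose: flat clear round dish, 90 mm across, 16 mm high, on the robot's side of the finned wheel. Origin: centre of its underside
- tube_rack: Bystander, loose: blue tube rack 75 x 220 mm, 122 mm high with its tubes, to the robot's left
- jar: Bystander, loose: glass jar, 80 mm across, 100 mm high, to the robot's right

How it is judged:
By the outcome, as a careful person would: the job done as asked, in the order asked, and still so for the second after the job is handed in, with the robot touching nothing.
It also fails if it takes over 64 s, if anything falls off the work surface, if the arm or the gripper's body presses on something with over 40 N, if the wrist force passes 120 N, or if a joint passes its speed limit or range.

## Robot

A 6-joint arm with a two-finger parallel gripper is mounted at the origin on the work surface. World frame = base frame: x ahead of the robot, y to its left, z up, the work surface at z = 0. Lengths are in mm, angles in rad, forces in N, time in s.
With the tool pointing down it reaches from about 350 to 775 mm from the base axis. Payload 7.3 kg.
Tool frame: the origin (TCP) lies on the mounting face of the last link; the fingertips stand 178 mm ahead of it and the grasp point (between the pads) lies 159 mm ahead of it (bot.grip_point_offset is the distance from the TCP to the grasp point, in mm); x points along the fingers, y is the direction in which the jaws open and shut, and the axes are right-handed (so a half turn about x gives the same grasp; the last joint's range is limited). The gripper opens to 92 mm and grips with 3 to 60 N. Pads are 19 mm wide; open, the fingers measure 130 mm over their backs; the gripper's body (75 mm by 190 mm) begins 47 mm behind the grasp point.
Start: joints at [-0.146, 0.342, 1.524, -0, 1.275, -0.146], TCP at [525.003, 0.022, 404.741] pointing down, gripper open.
Joint ranges: [-2.53, 2.53], [-0.77, 2.02], [0.04, 2.7], [-1, 4.14], [0.28, 2.66], [-3.11, 3.11]. Speed limits (rad/s): [2.57, 2.57, 3.14, 3.14, 3.14, 3.14].

## Interface

Orientations are given as [roll, pitch, yaw] about the fixed x, y, z axes, in that order (R = Rz(yaw) Ry(pitch) Rx(roll)).
In Python, from plant import bot gives the robot as it stands.
- The arm moves only by the tool arm_command, never from a script. Its argument "moves" is a list of rows, each a list of 5 numbers: the shift along the tool's x, y, z in cm, then the turn about the tool's x in degrees, then the opening, from 0 (shut) to 1 (fully open). A call has 1 to 10 rows; each row is the pose to reach, as a shift and turn from the pose measured when the call began, along the tool's axes at that moment; what a row does not reach only later rows make up. A row lasts 1/10 s, in which the tool goes at most 50 mm and 8.59 degrees, less where a joint would pass 70% of its speed; a pose out of reach is approached as far as the arm can. A call with a gripper value outside its range is refused whole. The fingers move at their own pace and stop on an object; the grip force is fixed at half the most. Time passes only in rows, so rows that repeat a pose let the fingers close. It gives the time, the measured TCP pose, the force and the opening at its end, in the units of the state.
- bot.get_obs(): the state, without advancing time (a new reading comes with each control period).
- bot.capture(name): name is "scene" or "side" or "wrist"; returns a dict with "frame" (420x560x3 uint8, blue, green, red), "K" (3x3 intrinsics, pixels), "origin" and "orientation" of the camera in the world; the wrist camera has in their place "T_tool_cam" (4x4, takes a point from camera to tool coordinates, whose origin is the TCP and whose axes are the tool frame's). Camera axes: x right, y down, z forward; pixel columns grow to the right and rows downward; lengths in mm; the calibration is good to about 2 mm. A picture is of the moment at which its call begins: read the wrist's pose just before it. There is no depth.
- bot.close_job(): hands the job in, once; it reports no verdict.
The state is a dict: "time": time; "joint_positions": joint angles; "dq": joint speeds; "tau": joint torques, N m; "tool_pos": TCP position; "tcp_rot": TCP orientation; "contact_force": force on the tool from outside, world axes, zero at the start; "moment": the same for the moment, N m; "grip_width": finger opening in mm.
Only numpy, scipy, OpenCV 4.12 (cv2) and the standard library are available. Lean on these libraries where they do the work, as an engineer would, in place of code of your own. Each camera call takes 0.05 s, during which the arm holds its last target.

## Working session

There is one attempt and no reset: what is moved stays moved. The work goes in short steps, Python scripts to look and compute and a tool call to move; the robot and the scene stay as the last step left them, time stands still between calls to the robot, and variables do not carry over. Pictures are saved under pics/ and viewed, and the job is handed in when it is done.

Besides the shell and the picture viewer there is one more tool, called after "Call:" as name([rows], argument=value, ...), one row to a line, values as JSON. arm_command: Moves the arm, as the interface text tells. Its arguments: {"type":"object","properties":{"moves":{"type":"array"}},"required":["moves"]}

```bash
mkdir -p pics; ls
python3 - <<'E'
from plant import bot
import cv2
print(bot.get_obs())
for n in ["scene","side","wrist"]:
    c=bot.capture(n); cv2.imwrite(f"pics/{n}0.png",c["frame"])
    print(n,{k:v for k,v in c.items() if k!="frame"})
E
```

```text
pics
{'time': 0.0, 'joint_positions': array([-1.45988208e-01,  3.42731541e-01,  1.52500742e+00, -7.45591204e-06,
        1.27539490e+00, -1.46032930e-01]), 'dq': array([ 1.20149571e-03, -2.83894014e-04, -7.64199604e-04, -1.80949570e-03,
        1.76742561e-03, -1.43481323e-05]), 'tau': array([ 7.61924657e-04, -4.31245601e+01, -2.44219762e+01,  7.17750052e-02,
        5.59406646e-02, -1.04314388e-04]), 'tool_pos': array([5.24869407e+02, 4.66411143e-02, 4.04043523e+02]), 'tcp_rot': array([-1.71220331,  1.5692551 ,  3.00023256]), 'contact_force': array([-0.22761355,  0.50150445, -0.24712481]), 'moment': array([ 0.01049691, -0.00354508,  0.0361346 ]), 'grip_width': 91.57833879520736}
scene {'K': array([[538.34372387,   0.        , 272.59166363],
       [  0.        , 538.34372387, 203.63549931],
       [  0.        ,   0.        ,   1.        ]]), 'origin': array([1193.47795951,  802.32317948, 1449.15014708]), 'orientation': array([-2.47591081,  0.01485302,  2.45456883])}
side {'K': array([[508.99954604,   0.        , 273.37066817],
       [  0.        , 508.99954604, 215.15764057],
       [  0.        ,   0.        ,   1.        ]]), 'origin': array([ 232.49311332, 1022.14688063, 1137.05225831]), 'orientation': array([-2.31778683,  0.0214685 , -2.84757476])}
wrist {'K': array([[355.81248015,   0.        , 276.84879348],
       [  0.        , 355.81248015, 208.17461229],
       [  0.        ,   0.        ,   1.        ]]), 'T_tool_cam': array([[-6.71316624e-05, -2.50993835e-01,  9.67988683e-01,
         1.93344445e+01],
       [ 9.99999701e-01, -7.61949269e-04, -1.28217333e-04,
        -8.27360171e-01],
       [ 7.69740030e-04,  9.67988385e-01,  2.50993812e-01,
        -6.65967080e+01],
       [ 0.00000000e+00,  0.00000000e+00,  0.00000000e+00,
         1.00000000e+00]])}
```

View pics/scene0.png

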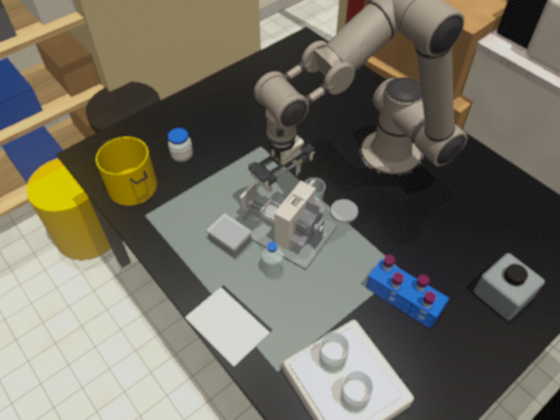

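View pics/side0.png

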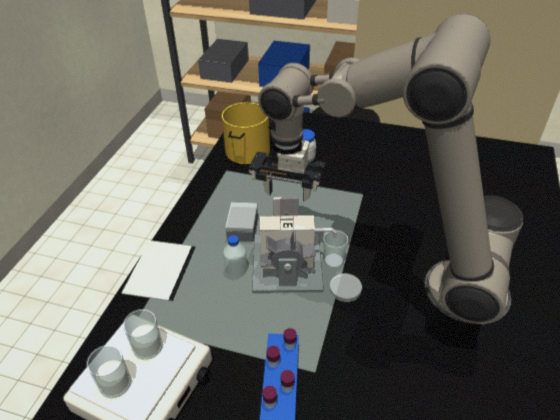

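View pics/wrist0.png

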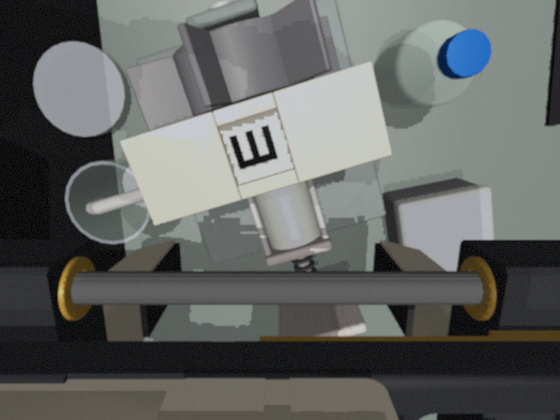

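```bash
cat > h.py <<'E'
import numpy as np, cv2
from scipy.spatial.transform import Rotation as R
from plant import bot
def rot(e): return R.from_euler('xyz',e).as_matrix()
def cap(n):
    o=bot.get_obs(); c=bot.capture(n)
    if n=="wrist":
        T=np.eye(4);T[:3,:3]=rot(o["tcp_rot"]);T[:3,3]=o["tool_pos"];T=T@c["T_tool_cam"]
    else:
        T=np.eye(4);T[:3,:3]=rot(c["orientation"]);T[:3,3]=c["origin"]
    return c["frame"],c["K"],T
def ray(K,T,px,z):
    d=T[:3,:3]@np.linalg.inv(K)@np.array([px[0],px[1],1.]); o=T[:3,3]
    return o+d*(z-o[2])/d[2]
def proj(K,T,P):
    p=K@(T[:3,:3].T@(np.array(P,float)-T[:3,3])); return p[:2]/p[2]
E
python3 - <<'E'
from h import *
f,K,T=cap("wrist")
h=cv2.cvtColor(f,cv2.COLOR_BGR2HSV)
m=((f.min(2)>170)).astype(np.uint8)*255
m=cv2.morphologyEx(m,cv2.MORPH_CLOSE,np.ones((9,9)))
cs=sorted(cv2.findContours(m,0,2)[0],key=cv2.contourArea)[::-1][:3]
for c in cs: print(cv2.contourArea(c),cv2.boundingRect(c))
r=cv2.minAreaRect(cs[0]);b=cv2.boxPoints(r);print(b)
for p in b: print(ray(K,T,p,175))
z=cv2.resize(f[0:260,30:510],None,fx=1.66,fy=1.66,interpolation=2)
cv2.imwrite("pics/z0.png",z)
cv2.imwrite("pics/z1.png",cv2.resize(f[90:210,200:320],None,fx=4,fy=4,interpolation=2))
E
```

```text
24192.5 (93, 62, 298, 178)
468.5 (480, 188, 13, 51)
145.5 (338, 324, 28, 11)
[[ 75.41462  154.7317  ]
 [370.3302    60.894974]
 [415.04877  201.43907 ]
 [120.13318  295.27582 ]]
[405.58877245  44.71993544 175.        ]
[575.26953723  95.93768743 175.        ]
[607.53902433  16.43681395 175.        ]
[421.71851771 -46.25619784 175.        ]
```

View pics/z0.png

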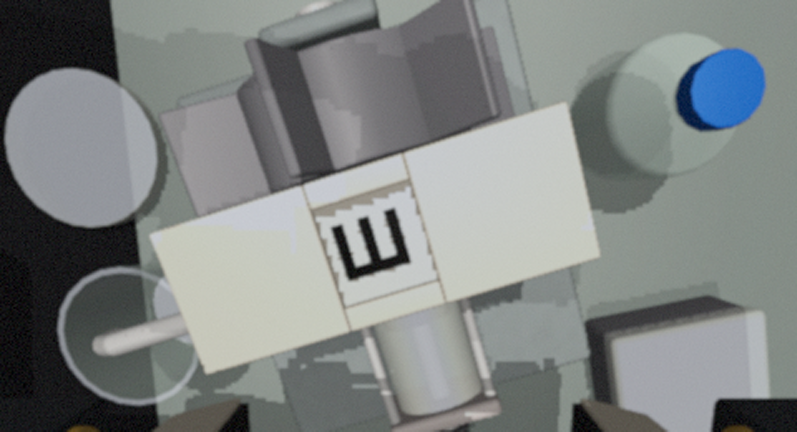

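View pics/z1.png

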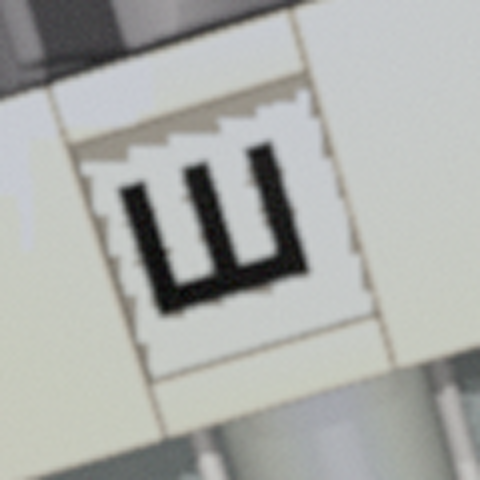

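Run:
```python
from h import *
f,K,T=cap("wrist")
c=np.array([(150,236),(567,103),(600,256),(207,373)])/1.66*[1,1]+[30,0]
g=cv2.cvtColor(f,cv2.COLOR_BGR2GRAY)
# subpixel edge: use corner refine
c2=cv2.cornerSubPix(g,c.astype(np.float32).reshape(-1,1,2),(6,6),(-1,-1),(3,30,.01)).reshape(-1,2)
print(c,c2)
for cc in (c,c2):
    P=np.array([ray(K,T,p,175) for p in cc])[:,:2]
    print(P, [np.linalg.norm(P[i]-P[(i+1)%4]) for i in range(4)], P.mean(0))
    e=(P[1]-P[0])+(P[2]-P[3]); print("yaw",np.arctan2(e[1],e[0]))
    n=(P[0]-P[3])+(P[1]-P[2]); print("yaw_y",np.arctan2(n[1],n[0])-np.pi/2)
yaw=np.arctan2(e[1],e[0]);o=P.mean(0)
A=np.array([[np.cos(yaw),-np.sin(yaw)],[np.sin(yaw),np.cos(yaw)]])
# numeral pixels
m=(g<70).astype(np.uint8);m[:110]=0;m[180:]=0;m[:,:215]=0;m[:,290:]=0
ys,xs=np.nonzero(m)
q=np.array([A.T@(ray(K,T,(x,y),162)[:2]-o) for x,y in zip(xs,ys)])
print("num",q.min(0),q.max(0),(q.min(0)+q.max(0))/2)
R_=rot(bot.get_obs()["tcp_rot"]);print(R_.round(3))
# check: project points
v=f.copy()
for p in [(0,0,175),(-18,-18,175),(18,18,175),(18,-18,175),(-18,18,175),(0,83,123),(-25,83,123),(25,83,123),(0,-175,110),(-40,-175,110),(40,-175,110),(-100,-112,0)]:
    w=np.r_[A@np.array(p[:2],float)+o,p[2]]; u=proj(K,T,w); print(p,w.round(1),u.round(1)); cv2.circle(v,tuple(int(t) for t in u),3,(0,0,255),-1)
cv2.imwrite("pics/chk.png",v)
```

```text
[[120.36144578 142.1686747 ]
 [371.56626506  62.04819277]
 [391.44578313 154.21686747]
 [154.69879518 224.69879518]] [[120.36144 142.16867]
 [372.3255   63.80011]
 [391.0642  153.853  ]
 [152.56985 224.21234]]
[[432.84720131  51.92414679]
 [576.11325571  95.31999126]
 [591.0973384   44.84289984]
 [448.46699331   1.7033959 ]] [np.float64(149.69422720870494), np.float64(52.65414980375029), np.float64(149.01151681072955), np.float64(52.59374223062877)] [512.13119719  48.44760845]
yaw 0.2939144176981615
yaw_y 0.29504729204181634
[[432.8471997   51.92414911]
 [576.59139491  94.41746519]
 [590.85673767  45.05510952]
 [447.18030477   2.01793556]] [np.float64(149.8935474543283), np.float64(51.3823137040246), np.float64(149.98371816212116), np.float64(51.9236752592251)] [511.86890926  48.35366484]
yaw 0.2892346859010264
yaw_y 0.28049623454438155
num [-14.58568709  -9.60499834] [ 9.24425771 10.23050054] [-2.67071469  0.3127511 ]
[[-0.001  1.    -0.   ]
 [ 0.    -0.    -1.   ]
 [-1.    -0.001 -0.   ]]
(0, 0, 175) [511.9  48.4 175. ] [256.3 148.3]
(-18, -18, 175) [499.8  26.  175. ] [236.6 186. ]
(18, 18, 175) [524.   70.7 175. ] [277.  108.5]
(18, -18, 175) [534.3  36.2 175. ] [294.3 168.9]
(-18, 18, 175) [489.5  60.5 175. ] [217. 127.]
(0, 83, 123) [488.2 127.9 123. ] [223.5  21.4]
(-25, 83, 123) [464.2 120.8 123. ] [188.4  33.1]
(25, 83, 123) [512.2 135.  123. ] [259.1   9.6]
(0, -175, 110) [ 561.8 -119.4  110. ] [320.2 334.5]
(-40, -175, 110) [ 523.4 -130.8  110. ] [276.6 345.8]
(40, -175, 110) [ 600.1 -108.   110. ] [364.6 323. ]
(-100, -112, 0) [448.  -87.5   0. ] [211.4 253.7]
```

View pics/chk.png

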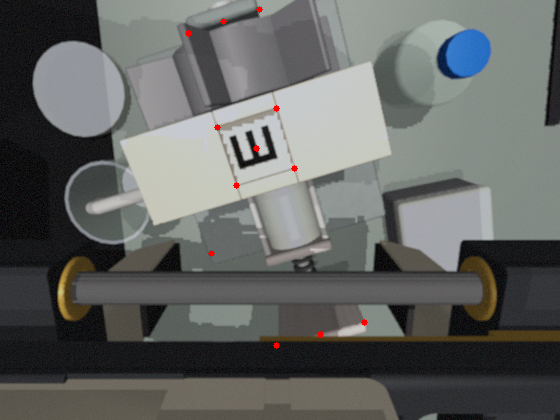

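```bash
cat >> h.py <<'E'
O=np.array([512.,48.4]);YAW=0.291
A=np.array([[np.cos(YAW),-np.sin(YAW)],[np.sin(YAW),np.cos(YAW)]])
def disp():
    o=bot.get_obs(); R_=rot(o["tcp_rot"]); p=o["tool_pos"]; t=p+178*R_[:,0]
    d=A.T@(t[:2]-O); ty=np.degrees(np.arctan2(R_[1,1],R_[0,1])-YAW)
    print("t",round(o["time"],2),"tip disp",d.round(1),"z",t[2].round(1),"tooly-heading-in-disp",round(ty,2),"F",(A.T@o["contact_force"][:2]).round(1),o["contact_force"][2].round(1),"g",round(o["grip_width"],1))
    return o,R_,t
def plan(*tg):
    o,R_,t=disp()
    for x,y,z in tg:
        w=np.r_[A@np.array([x,y],float)+O,z]; print((x,y,z),"->",(R_.T@(w-t)/10).round(2))
E
python3 - <<'E'
from h import *
plan((-40,54,215),(-40,54,150))
E
```

```text
t 0.25 tip disp [ -1.6 -50. ] z 226.4 tooly-heading-in-disp -16.68 F [ 0.6 -0.4] 0.0 g 91.6
(-40, 54, 215) -> [ 1.15 -6.66 -8.86]
(-40, 54, 150) -> [ 7.65 -6.66 -8.86]
```

Call:
arm_command([
  [0, -2, -3, 8.5, 0],
  [0, -4, -6, 17, 0],
  [0, -6, -8, 25.5, 0],
  [0, -6.66, -8.86, 34, 0],
  [0.5, -6.66, -8.86, 42.5, 0],
  [1, -6.66, -8.86, 51, 0],
  [1.15, -6.66, -8.86, 59.5, 0],
  [1.15, -6.66, -8.86, 68, 0],
  [1.15, -6.66, -8.86, 73.3, 0],
  [1.15, -6.66, -8.86, 73.3, 0],
])

```text
time: 1.25
tool_pos: [458.3, 88.6, 392.9]
tcp_rot: [-0.389, 1.57, 3.044]
contact_force: [0.1, 0.4, 0.2]
grip_width: 16.3
```

Run:
```python
from h import *
f,K,T=cap("wrist");cv2.imwrite("pics/w1.png",f)
plan((-40,54,150),(-30,54,150),(38,54,150),(38,54,200))
```

```text
t 1.3 tip disp [-40.  54.] z 214.9 tooly-heading-in-disp -89.84 F [-0.9 -0.2] 1.1 g 12.4
(-40, 54, 150) -> [ 6.49  0.01 -0.01]
(-30, 54, 150) -> [ 6.49  0.01 -1.01]
(38, 54, 150) -> [ 6.48  0.03 -7.81]
(38, 54, 200) -> [ 1.48  0.03 -7.81]
```

View pics/w1.png

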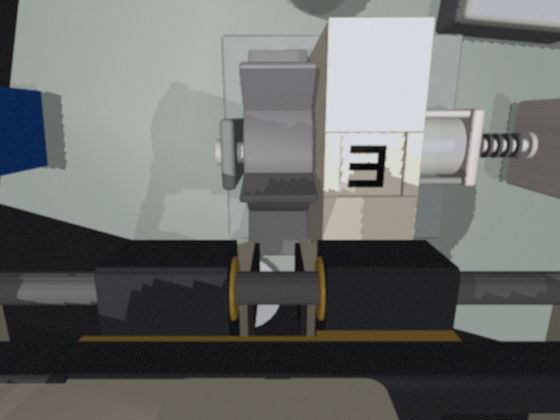

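Run:
```python
from h import *
f,K,T=cap("wrist")
for p,z in [((243,178),175),((243,200),175),((316,200),175),((316,178),175),((278,65),155)]:
    print(p,z,(A.T@(ray(K,T,p,z)[:2]-O)).round(1))
disp()
```

```text
(243, 178) 175 [-7.8 72.9]
(243, 200) 175 [-20.5  73.2]
(316, 200) 175 [-20.4  31.4]
(316, 178) 175 [-7.7 31.8]
(278, 65) 155 [54.5 53.3]
t 1.35 tip disp [-40.  54.] z 214.9 tooly-heading-in-disp -89.82 F [ 1.2 -0.6] -0.5 g 8.5
```

Call:
arm_command([
  [2.5, 0, 0, 0, 0],
  [4.5, 0, 0, 0, 0],
  [6, 0, 0, 0, 0],
  [6.49, 0, 0, 0, 0],
  [6.49, 0, 0, 0, 0],
])

```text
time: 1.85
tool_pos: [458.2, 88.6, 327.7]
tcp_rot: [-0.331, 1.569, 3.105]
contact_force: [1.1, 0.6, 0.9]
grip_width: 0.1
```

Run:
```python
from h import *
plan((-30,54,150),(38,54,150),(38,54,200))
```

```text
t 1.85 tip disp [-40.3  54.1] z 149.7 tooly-heading-in-disp -89.76 F [1.2 0.2] 0.9 g 0.1
(-30, 54, 150) -> [-0.03  0.01 -1.03]
(38, 54, 150) -> [-0.05  0.04 -7.83]
(38, 54, 200) -> [-5.05  0.04 -7.82]
```

Call:
arm_command([
  [0, 0, -0.8, 0, 0],
  [0, 0, -1.6, 0, 0],
  [0, 0, -2.4, 0, 0],
  [0, 0, -3.2, 0, 0],
  [0, 0, -4, 0, 0],
  [0, 0, -4.8, 0, 0],
  [0, 0, -5.6, 0, 0],
  [0, 0, -6.4, 0, 0],
  [0, 0, -7.2, 0, 0],
  [0, 0, -7.83, 0, 0],
])

```text
time: 2.85
tool_pos: [533.8, 111.6, 327.2]
tcp_rot: [-0.301, 1.568, 3.136]
contact_force: [-4.4, -0.2, 0.7]
grip_width: 0.3
```

Run:
```python
from h import *
plan((38,54,195),(-40,54,195),(-40,54,215))
```

```text
t 2.85 tip disp [38.5 54.5] z 149.2 tooly-heading-in-disp -89.75 F [-4.2  1. ] 0.7 g 0.3
(38, 54, 195) -> [-4.58  0.04  0.07]
(-40, 54, 195) -> [-4.56  0.01  7.87]
(-40, 54, 215) -> [-6.56  0.01  7.87]
```

Call:
arm_command([
  [-0.5, 0, 0.5, 0, 0],
  [-3, 0, 0.6, 0, 0],
  [-5.5, 0, 0.8, 0, 0],
  [-6.5, 0, 3, 0, 0],
  [-6.56, 0, 6, 0, 0],
  [-6.56, 0, 7.87, 0, 0],
  [-6.56, 0, 7.87, 0, 0],
  [-6.56, 0, 7.87, 0, 0],
])

```text
time: 3.65
tool_pos: [459.1, 88.7, 394.0]
tcp_rot: [-2.896, 1.57, 0.54]
contact_force: [-0.1, 0.2, 0.5]
grip_width: 0.4
```

```bash
cat >> h.py <<'E'
def look(name):
    f,K,T=cap("wrist");cv2.imwrite(f"pics/{name}.png",f)
    g=cv2.cvtColor(f,cv2.COLOR_BGR2GRAY)
    # numeral: dark pixels inside window (rectify at drum height, 8 px/mm)
    cor=[(-21,-16),(21,-16),(21,16),(-21,16)]  # disp x,y
    src=np.float32([proj(K,T,np.r_[A@np.array(c,float)+O,162]) for c in cor])
    s=10; dst=np.float32([[(16-c[1])*s,(21-c[0])*s] for c in cor]) # up=+x, left=+y
    H=cv2.getPerspectiveTransform(src,dst)
    w=cv2.warpPerspective(f,H,(32*s,42*s)); cv2.imwrite(f"pics/{name}_win.png",w)
    m=cv2.cvtColor(w,cv2.COLOR_BGR2GRAY)<75
    n,l,st,ce=cv2.connectedComponentsWithStats(m.astype(np.uint8))
    for i in range(1,n):
        if st[i][4]>500:
            x,y,ww,hh=st[i][:4]; print("blob x[%.1f,%.1f] mid %.1f  y[%.1f,%.1f]"%(21-(y+hh)/s,21-y/s,21-(y+hh/2)/s,16-(x+ww)/s,16-x/s))
E
python3 - <<'E'
from h import *
look("w2")
plan((-40,54,150))
E
```

```text
blob x[12.7,16.5] mid 14.6  y[-9.6,-6.0]
blob x[-20.5,-3.2] mid -11.9  y[-10.4,10.6]
t 3.7 tip disp [-38.8  53.9] z 215.7 tooly-heading-in-disp -89.76 F [ 1.3 -0.4] 0.4 g 0.7
(-40, 54, 150) -> [ 6.57 -0.01  0.12]
```

View pics/w2.png

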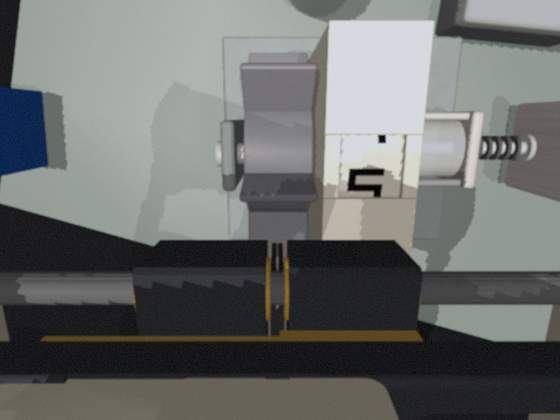

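View pics/w2_win.png

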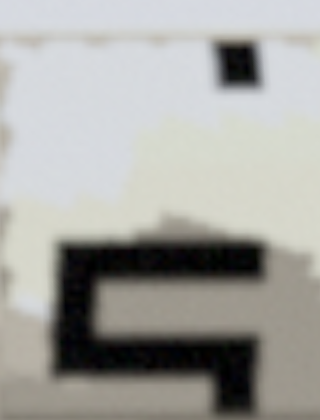

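Call:
arm_command([
  [2.5, 0, 0.12, 0, 0],
  [4.5, 0, 0.12, 0, 0],
  [6, 0, 0.12, 0, 0],
  [6.57, 0, 0.12, 0, 0],
  [6.57, 0, 0.12, 0, 0],
  [6.57, 0, -1, 0, 0],
  [6.57, 0, -2, 0, 0],
  [6.57, 0, -3, 0, 0],
  [6.57, 0, -3.9, 0, 0],
  [6.57, 0, -4.8, 0, 0],
])

```text
time: 4.7
tool_pos: [505.5, 103.0, 327.4]
tcp_rot: [-0.219, 1.568, -3.066]
contact_force: [-5.3, -2.2, -1.7]
grip_width: 0.4
```

Run:
```python
from h import *
plan((38,54,150),(38,54,195),(-40,54,195),(-40,54,215))
```

```text
t 4.7 tip disp [ 8.9 54.2] z 149.4 tooly-heading-in-disp -89.75 F [-5.7 -0.6] -1.7 g 0.4
(38, 54, 150) -> [-0.07  0.04 -2.91]
(38, 54, 195) -> [-4.57  0.03 -2.9 ]
(-40, 54, 195) -> [-4.54 -0.    4.9 ]
(-40, 54, 215) -> [-6.54 -0.    4.91]
```

Call:
arm_command([
  [0, 0, -0.8, 0, 0],
  [0, 0, -1.6, 0, 0],
  [0, 0, -2.4, 0, 0],
  [0, 0, -2.91, 0, 0],
  [-0.4, 0, -2.5, 0, 0],
  [-3, 0, -2.4, 0, 0],
  [-5.5, 0, -1.5, 0, 0],
  [-6.54, 0, 1.5, 0, 0],
  [-6.54, 0, 4.9, 0, 0],
  [-6.54, 0, 4.91, 0, 0],
])

```text
time: 5.7
tool_pos: [456.0, 88.2, 393.9]
tcp_rot: [-0.213, 1.569, -3.06]
contact_force: [-0.5, 0.1, -0.5]
grip_width: 0.3
```

Run:
```python
from h import *
look("w3")
plan((-40,54,150))
```

```text
blob x[-0.7,16.6] mid 7.9  y[-10.2,10.5]
blob x[-20.3,-15.8] mid -18.0  y[-9.8,10.8]
t 5.75 tip disp [-40.6  54. ] z 216.1 tooly-heading-in-disp -89.78 F [0.3 0.5] 0.4 g 0.4
(-40, 54, 150) -> [ 6.61 -0.   -0.06]
```

View pics/w3_win.png

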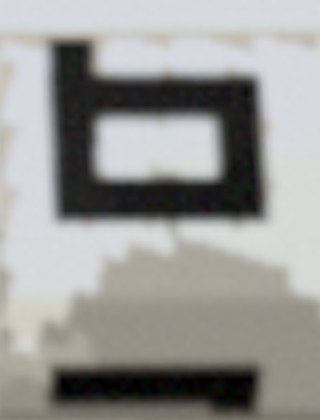

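Call:
arm_command([
  [2.5, 0, 0, 0, 0],
  [4.5, 0, -0.06, 0, 0],
  [6, 0, -0.06, 0, 0],
  [6.61, 0, -0.06, 0, 0],
  [6.61, 0, -0.06, 0, 0],
  [6.61, 0, -1, 0, 0],
  [6.61, 0, -2, 0, 0],
  [6.61, 0, -3, 0, 0],
  [6.61, 0, -3.5, 0, 0],
])

```text
time: 6.65
tool_pos: [492.1, 98.9, 328.4]
tcp_rot: [2.521, 1.571, -0.326]
contact_force: [-4.4, -1.4, 3.9]
grip_width: 0.5
```

Run:
```python
from h import *
look("w4")
plan((-2,54,150))
```

```text
blob x[-21.0,9.4] mid -5.8  y[-16.0,16.0]
t 6.7 tip disp [-4.1 54. ] z 150.3 tooly-heading-in-disp -89.76 F [-2.  -0.3] 1.1 g 0.7
(-2, 54, 150) -> [ 0.03  0.   -0.21]
```

View pics/w4.png

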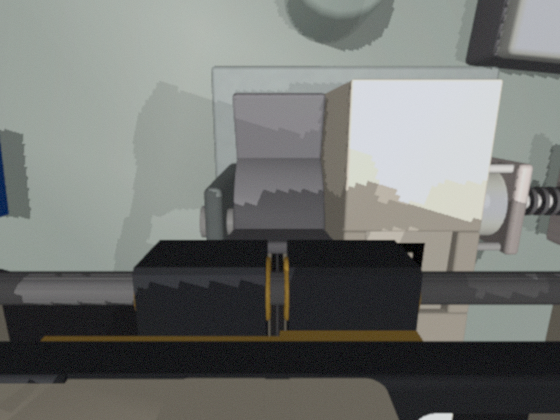

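Call:
arm_command([
  [0, 0, -0.1, 0, 0],
  [0, 0, -0.22, 0, 0],
  [0, 0, -0.22, 0, 0],
  [0, 0, 0.3, 0, 0],
  [-2.5, 0, 0.4, 0, 0],
  [-5.5, 0, 1, 0, 0],
  [-6.6, 0, 3, 0, 0],
  [-6.6, 0, 3.6, 0, 0],
  [-6.6, 0, 3.6, 0, 0],
])

```text
time: 7.6
tool_pos: [457.4, 88.4, 394.2]
tcp_rot: [3.02, 1.569, 0.173]
contact_force: [0.6, -0.2, -0.5]
grip_width: 0.3
```

Run:
```python
from h import *
look("w5")
plan((-40,54,150))
```

```text
blob x[-13.0,11.0] mid -1.0  y[-10.2,10.0]
t 7.65 tip disp [-40.2  53.9] z 215.8 tooly-heading-in-disp -89.79 F [-0.1 -0.3] -0.3 g 0.4
(-40, 54, 150) -> [ 6.58 -0.01 -0.01]
```

View pics/w5.png

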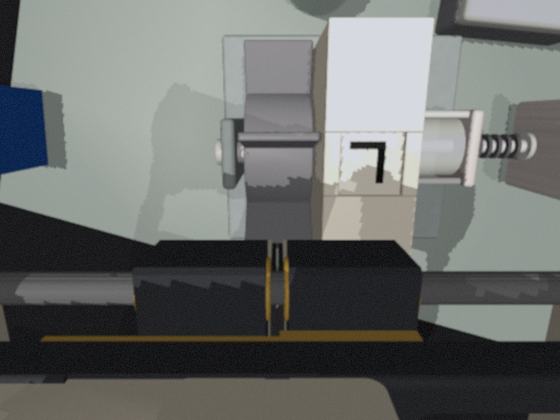

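View pics/w5_win.png

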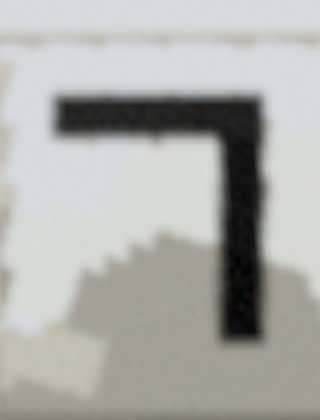

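Run:
```python
from h import *
f,K,T=cap("wrist")
g=cv2.cvtColor(f,cv2.COLOR_BGR2GRAY).astype(int)
for a in (335,350,395,410):
    print(a,[(r,g[r,a-3:a+4].mean().round(0)) for r in list(range(127,137))+list(range(189,201))])
for p in [(345,131),(395,132),(345,195),(395,195),(328,22),(431,22)]: print(p,(A.T@(ray(K,T,p,175)[:2]-O)).round(1))
```

```text
335 [(127, np.float64(217.0)), (128, np.float64(217.0)), (129, np.float64(217.0)), (130, np.float64(214.0)), (131, np.float64(200.0)), (132, np.float64(190.0)), (133, np.float64(209.0)), (134, np.float64(217.0)), (135, np.float64(217.0)), (136, np.float64(217.0)), (189, np.float64(165.0)), (190, np.float64(166.0)), (191, np.float64(167.0)), (192, np.float64(168.0)), (193, np.float64(168.0)), (194, np.float64(164.0)), (195, np.float64(148.0)), (196, np.float64(139.0)), (197, np.float64(153.0)), (198, np.float64(164.0)), (199, np.float64(168.0)), (200, np.float64(171.0))]
350 [(127, np.float64(217.0)), (128, np.float64(217.0)), (129, np.float64(217.0)), (130, np.float64(214.0)), (131, np.float64(204.0)), (132, np.float64(196.0)), (133, np.float64(208.0)), (134, np.float64(215.0)), (135, np.float64(217.0)), (136, np.float64(217.0)), (189, np.float64(190.0)), (190, np.float64(187.0)), (191, np.float64(177.0)), (192, np.float64(166.0)), (193, np.float64(160.0)), (194, np.float64(152.0)), (195, np.float64(137.0)), (196, np.float64(137.0)), (197, np.float64(165.0)), (198, np.float64(180.0))
[... 651 characters left out ...]
4(217.0)), (128, np.float64(217.0)), (129, np.float64(217.0)), (130, np.float64(214.0)), (131, np.float64(200.0)), (132, np.float64(184.0)), (133, np.float64(201.0)), (134, np.float64(211.0)), (135, np.float64(213.0)), (136, np.float64(213.0)), (189, np.float64(153.0)), (190, np.float64(153.0)), (191, np.float64(152.0)), (192, np.float64(153.0)), (193, np.float64(153.0)), (194, np.float64(150.0)), (195, np.float64(142.0)), (196, np.float64(134.0)), (197, np.float64(144.0)), (198, np.float64(151.0)), (199, np.float64(153.0)), (200, np.float64(153.0))]
(345, 131) [18.2 16.4]
(395, 132) [ 17.8 -11.1]
(345, 195) [-17.7  14.6]
(395, 195) [-17.6 -14.1]
(328, 22) [72.6 27.9]
(431, 22) [ 72.8 -24.7]
```

Run:
```python
from h import *
plan((0,-142.5,215))
```

```text
t 7.7 tip disp [-40.   53.9] z 215.6 tooly-heading-in-disp -89.78 F [-0.1 -0.1] 0.0 g 0.4
(0, -142.5, 215) -> [ 0.06 19.66 -3.92]
```

Call:
arm_command([
  [0, 3, -1, 0, 0],
  [0, 7, -2, 0, 0],
  [0, 11, -3, 0, 0],
  [0, 15, -3.92, 0, 0],
  [0, 18, -3.92, 0, 0],
  [0.06, 19.66, -3.92, 0.2, 0],
  [0.06, 19.66, -3.92, 0.2, 0],
  [0.06, 19.66, -3.92, 0.2, 0],
])

```text
time: 8.5
tool_pos: [552.7, -87.7, 392.2]
tcp_rot: [-1.33, 1.569, 2.103]
contact_force: [-0.9, 0.9, -0.4]
grip_width: 0.4
```

Run:
```python
from h import *
look("w6")
plan((0,-142.5,120),(0,-142.5,68))
```

```text
blob x[-12.9,11.1] mid -0.9  y[-8.7,11.3]
t 8.55 tip disp [  -0.  -141.3] z 214.6 tooly-heading-in-disp -89.94 F [-0.  -0.4] 1.0 g 0.4
(0, -142.5, 120) -> [ 9.46  0.13 -0.  ]
(0, -142.5, 68) -> [14.66  0.13 -0.  ]
```

View pics/w6.png

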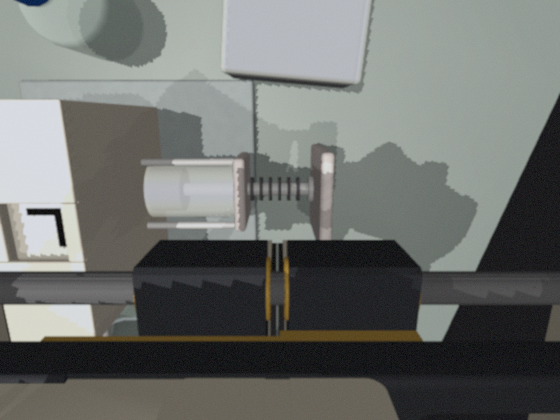

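Run:
```python
from h import *
f,K,T=cap("wrist")
for p,z in [((320,155),110),((334,155),110),((320,235),110),((334,235),110),((246,155),77),((246,225),77),((280,188),56)]: print(p,z,(A.T@(ray(K,T,p,z)[:2]-O)).round(1))
for p in [(75,203),(75,262)]: print(p,(A.T@(ray(K,T,p,175)[:2]-O)).round(1))
```

```text
(320, 155) 110 [  38.4 -173.3]
(334, 155) 110 [  38.4 -183.6]
(320, 235) 110 [ -23.6 -175.2]
(334, 235) 110 [ -23.6 -186.1]
(246, 155) 77 [  34.9 -115.9]
(246, 225) 77 [ -25.7 -114.6]
(280, 188) 56 [   2.9 -144.3]
(75, 203) [ 17.8 -25.8]
(75, 262) [-18.6 -20.6]
```

Call:
arm_command([
  [4, 0.15, 0, 0, 0],
  [7, 0.2, 0, 0, 0],
  [9, 0.2, 0, 0, 0],
  [10.5, 0.2, 0, 0, 0],
  [12, 0.2, 0, 0, 0],
  [13.5, 0.2, 0, 0, 0],
  [14.66, 0.2, 0, 0, 0],
  [14.66, 0.2, 0, 0, 0],
])

```text
time: 9.4
tool_pos: [552.6, -87.7, 245.0]
tcp_rot: [-0.888, 1.568, 2.548]
contact_force: [0.6, -0.4, -0.5]
grip_width: 0.6
```

Run:
```python
from h import *
f,K,T=cap("wrist");cv2.imwrite("pics/w7.png",f)
f,K,T=cap("side");cv2.imwrite("pics/s7.png",cv2.resize(f[150:320,180:380],None,fx=4,fy=3.5))
plan((0,-152,68),(0,-202,68))
```

```text
t 9.5 tip disp [   0.4 -142.7] z 68.6 tooly-heading-in-disp -89.87 F [0.3 0.2] 0.9 g 0.6
(0, -152, 68) -> [0.06 0.93 0.04]
(0, -202, 68) -> [0.06 5.93 0.06]
```

View pics/w7.png

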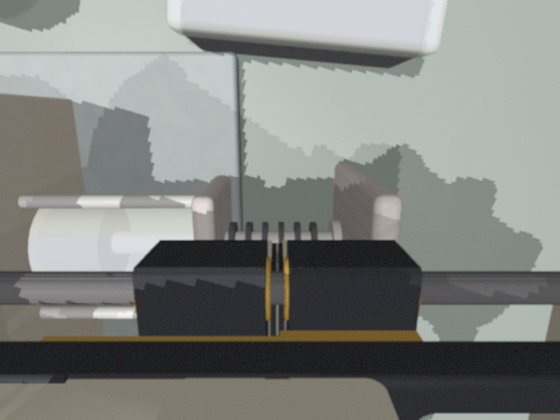

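Call:
arm_command([
  [0.06, 0.6, 0, 0, 0],
  [0.06, 1.2, 0, 0, 0],
  [0.06, 1.8, 0, 0, 0],
  [0.06, 2.4, 0, 0, 0],
  [0.06, 3.0, 0, 0, 0],
  [0.06, 3.6, 0, 0, 0],
  [0.06, 4.2, 0, 0, 0],
  [0.06, 4.8, 0, 0, 0],
  [0.06, 5.3, 0, 0, 0],
  [0.06, 5.6, 0, 0, 0],
])

```text
time: 10.5
tool_pos: [569.6, -142.0, 246.3]
tcp_rot: [-2.272, 1.569, 1.163]
contact_force: [-0.2, 7.4, 5.4]
grip_width: 0.5
```

Run:
```python
from h import *
plan((0,-202,68))
```

```text
t 10.5 tip disp [   0.8 -198.7] z 68.3 tooly-heading-in-disp -89.89 F [2.  7.2] 5.4 g 0.5
(0, -202, 68) -> [0.03 0.33 0.08]
```

Call:
arm_command([
  [0, 0.1, 0, 0, 0],
  [0, 0.2, 0, 0, 0],
  [0, 0.3, 0, 0, 0],
  [0, 0.4, 0, 0, 0],
])

```text
time: 10.9
tool_pos: [570.8, -145.5, 246.4]
tcp_rot: [-1.899, 1.568, 1.535]
contact_force: [-1.5, 6.5, 4.2]
grip_width: 0.3
```

Run:
```python
from h import *
disp()
```

```text
t 10.9 tip disp [   0.8 -202. ] z 68.4 tooly-heading-in-disp -89.89 F [0.5 6.6] 4.2 g 0.3
```

Call:
arm_command([
  [0, 0.1, 0, 0, 0],
  [0, 0.2, 0, 0, 0],
  [0, 0.2, 0, 0, 0],
])

```text
time: 11.2
tool_pos: [571.3, -147.1, 246.4]
tcp_rot: [-1.747, 1.566, 1.688]
contact_force: [-0.6, 8.0, 3.1]
grip_width: 0.3
```

Call:
arm_command([
  [0, 0.1, 0, 0, 0],
  [0, 0.2, 0, 0, 0],
  [0, 0.2, 0, 0, 0],
])

```text
time: 11.5
tool_pos: [571.8, -148.6, 246.4]
tcp_rot: [-1.652, 1.565, 1.782]
contact_force: [-1.6, 7.1, 3.7]
grip_width: 0.7
```

Run:
```python
from h import *
disp()
```

```text
t 11.5 tip disp [   0.8 -204.8] z 68.4 tooly-heading-in-disp -89.89 F [0.5 7.2] 3.7 g 0.7
```

Call:
arm_command([
  [0, 0.1, 0, 0, 0],
  [0, 0.2, 0, 0, 0],
  [0, 0.2, 0, 0, 0],
])

```text
time: 11.8
tool_pos: [572.2, -149.6, 246.5]
tcp_rot: [-1.565, 1.562, 1.869]
contact_force: [-1.2, 10.3, 5.9]
grip_width: 0.5
```

Call:
arm_command([
  [0, 0.1, 0, 0, 0],
  [0, 0.2, 0, 0, 0],
  [0, 0.2, 0, 0, 0],
])

```text
time: 12.1
tool_pos: [572.4, -150.1, 246.5]
tcp_rot: [-1.505, 1.558, 1.93]
contact_force: [-2.0, 12.7, 5.4]
grip_width: 0.6
```

Run:
```python
from h import *
disp()
f,K,T=cap("wrist");cv2.imwrite("pics/w8.png",f)
f,K,T=cap("side");cv2.imwrite("pics/s8.png",cv2.resize(f[150:320,180:380],None,fx=4,fy=3.5))
```

```text
t 12.1 tip disp [   0.8 -205.2] z 68.5 tooly-heading-in-disp -89.88 F [ 1.7 12.8] 5.4 g 0.6
```

View pics/w8.png

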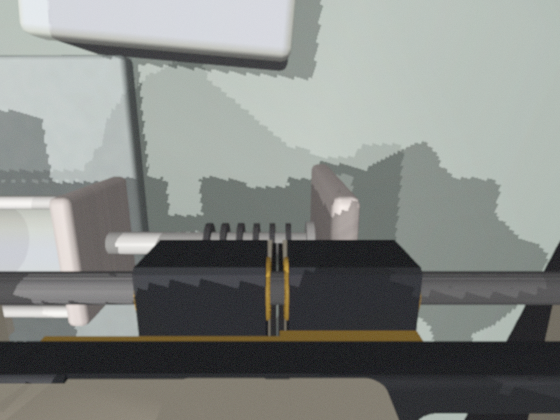

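Call:
arm_command([
  [0, 0.2, 0, 0, 0],
  [0, 0.2, 0, 0, 0],
  [0, 0.2, 0, 0, 0],
  [0, 0.2, 0, 0, 0],
  [0, 0.2, 0, 0, 0],
  [0, 0.2, 0, 0, 0],
])

```text
time: 12.8
tool_pos: [572.7, -150.6, 246.6]
tcp_rot: [-1.475, 1.554, 1.96]
contact_force: [-2.5, 12.4, 6.5]
grip_width: 0.9
```

Call:
arm_command([
  [0, -0.6, 0, 0, 0],
  [0, -1.2, 0, 0, 0],
  [0, -1.8, 0, 0, 0],
  [0, -2.4, 0, 0, 0],
  [0, -3, 0, 0, 0],
  [0, -3.6, 0, 0, 0],
  [0, -4.2, 0, 0, 0],
  [0, -4.8, 0, 0, 0],
  [0, -5.4, 0, 0, 0],
  [0, -6, 0, 0, 0],
])

```text
time: 13.8
tool_pos: [555.3, -93.2, 247.8]
tcp_rot: [-1.496, 1.555, 1.939]
contact_force: [0.7, 0.2, -0.6]
grip_width: 0.8
```

Run:
```python
from h import *
plan((0,-143.5,68),(0,-143.5,215),(-40,-30,215))
f,K,T=cap("wrist");cv2.imwrite("pics/w9.png",f)
```

```text
t 13.8 tip disp [   0.7 -145.3] z 69.9 tooly-heading-in-disp -89.87 F [ 0.7 -0. ] -0.6 g 0.8
(0, -143.5, 68) -> [ 0.19 -0.17  0.07]
(0, -143.5, 215) -> [-14.51  -0.4    0.08]
(-40, -30, 215) -> [-14.33 -11.76   4.06]
```

View pics/w9.png

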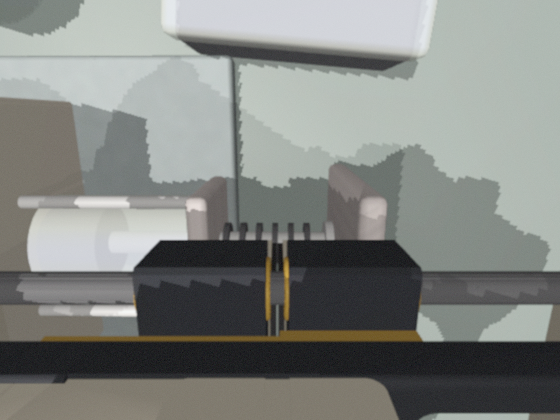

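Call:
arm_command([
  [-0.5, -0.2, 0, 0, 0],
  [-3, -0.25, 0, 0, 0],
  [-6, -0.3, 0, 0, 0],
  [-10, -0.35, 0, 0, 0],
  [-13.5, -0.4, 0, 0, 0],
  [-14.5, -3, 1, 0, 0],
  [-14.5, -6, 2.5, 0, 0],
  [-14.5, -9, 4, 0, 0],
  [-14.5, -11.76, 4.06, 0, 0],
  [-14.5, -11.76, 4.06, 0, 0],
])

```text
time: 14.85
tool_pos: [481.8, 8.2, 395.8]
tcp_rot: [-1.541, 1.554, 1.897]
contact_force: [-0.1, -0.8, -0.2]
grip_width: 0.3
```

Run:
```python
from h import *
look("w10")
f,K,T=cap("scene");cv2.imwrite("pics/sc10.png",f)
disp()
f,K,T=cap("wrist")
for p,z in [((350,131),175),((350,196),175)]: print((A.T@(ray(K,T,p,z)[:2]-O)).round(1))
```

```text
blob x[-12.8,11.2] mid -0.8  y[-9.5,10.4]
t 14.95 tip disp [-39.8 -29.3] z 217.6 tooly-heading-in-disp -89.78 F [-0.1 -1.1] 0.8 g 0.4
[ 18.5 -69.1]
[-18.2 -71.1]
```

View pics/w10.png

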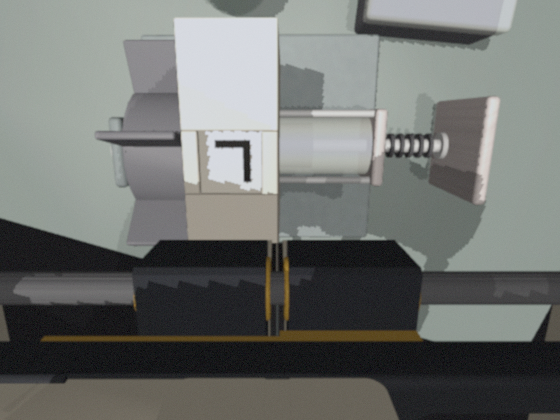

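View pics/sc10.png

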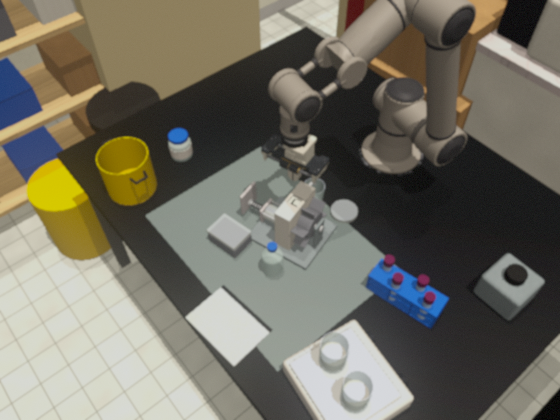

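Run:
```python
from h import *
print(bot.close_job()); disp()
```

```text
the job is handed in; nothing more can be done
None
the job is handed in; nothing more can be done
```

The dispenser is set to 7 and one charge has been drawn. The job was handed in at about 15 s on the robot's clock, with the arm clear of everything.

- **Dose:** The drum started near 3. I turned it to 7 with three pushes on the upper fins. In the last pictures the 7 stands about 0.8 mm (roughly 0.01 rad) from the window's centre towards the robot. That is within the camera calibration of about 2 mm, so I left it there. It had not moved after the draw.
- **Plunger:** I hooked the plate with the closed fingers and pulled it to its stop. There the pull rose from about 7 N to 12.5 N and the hand stopped moving. I held it at the stop for about a second, then let it ride back. The last picture shows it home and the hand free, with no contact force.
- **Disagreement:** The stop came 2 to 3 mm further out than I had computed. I put that down to error in the measured pose, and judged the stop by the rise in force instead.
- **Glassware and boxes:** They look unmoved in the last scene picture. I checked this by eye and did not measure it.

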